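# Draw a closed sample box under the bench lens and hold it there

### The job

Press the green lid of the sample box on the sliding carriage down until it is fully home, so that it will pass beneath the lens. Then pull the carriage out by its orange handle, against its return spring, until the yellow pointer lines up with the red mark on the lens stand, and keep it there: the program finishes while still holding the handle with the pointer steady at the mark. Do not draw the carriage out before the lid is home, and leave the slate pieces and the white tub where they are.

Things in the scene. Friction and masses are not known exactly. Their poses are not given: they have to be found in the camera images.
- guide: fixed aluminium board 200 x 440 mm, 10 mm thick, with two steel rods along it and a black block (top 32 mm above the table) at each end. Origin: centre of its underside, on the table. Its y axis points along the rods the way the carriage is pulled out, x across the board, z up. At yaw 0 the pull goes to the robot's left (world +y); the yaw varies by up to 0.4 rad either way
- carriage (a joint): travel in m of the grey sliding carriage (90 mm wide, top 28 mm above the table) along the guide's +y: 0 = fully back (start), 0.125 = end stop. A spring pulls it back with about 4 N at 0, growing by 60 N/m (about 10 N at 0.1); it returns when let go. It carries the sample box, lid, pointer and handle
- handle (a point): orange upright tab on the carriage, 36 mm across the guide (x), 12 mm thick along the pull (y), 47 mm tall. This point: centre of its foot, on the carriage plate 28 mm above the table, so its top is 75 mm above the table. Axes as the guide's. With the carriage fully back it lies at x = 0, y = +65 mm in the guide's frame
- lid_top (a point): centre of the top face of the green square lid (66 x 66 mm) of the white sample box (60 x 60 mm) on the carriage, at x = 0, y = -140 mm in the guide's frame when the carriage is fully back. It is 60 mm above the table when the lid is home, and stands 6 to 10 mm higher at the start
- lid (a joint): how far the lid is pressed on, in m: 0 = standing 10 mm proud, 0.010 = fully home, against a hard stop. It starts between 0 and 0.004, moves straight down under a push of about 6 N or more anywhere near its middle and stays where it is left
- pointer (a point): tip (6 mm wide) of the yellow pointer that sticks out of the carriage on the guide's +x side, level with the centre of the sample box, 22 mm above the table; it travels with the carriage
- mark (a point): inner face of the upright red mark (6 mm wide, 30 mm long across the guide, 18 mm tall) on the foot of the lens stand, on the guide's +x side beyond the pointer's tip, 22 mm above the table. Axes as the guide's. It lies 65 to 105 mm along the guide's +y from where the pointer starts; when the pointer is level with it the box is right under the lens
- lens: dark fixed lens stand sitting across the guide board: foot plate, a post on the guide's -x side (up to 88 mm above the table) and a round black-rimmed lens (52 mm across, 66 to 78 mm above the table) over the carriage's centre line. Origin: on the board, right below the lens centre
- slate_a: loose flat five-sided slate piece, 68 mm across, 10 mm thick, on the table on the guide's +x side. Origin: centre of underside. Leave alone
- slate_b: loose flat five-sided slate piece, 56 mm across, 13 mm thick, on the table on the guide's +x side. Origin: centre of underside. Leave alone
- tub: loose open white plastic tub 75 x 75 x 55 mm on the table on the guide's +x side. Origin: centre of underside. Leave alone

How it is judged:
By the outcome, as a careful person would: the job done as asked, in the order asked, and still so for the second after the job is handed in, while the arm keeps its last pose, push and grip.
It also fails if it takes over 38 s, if anything falls off the work surface, if the arm or the gripper's body presses on something with over 40 N, if the wrist force passes 120 N, or if a joint passes its speed limit or range.

### The arm

A 6-joint arm with a two-finger parallel gripper is mounted at the origin on the work surface. World frame = base frame: x ahead of the robot, y to its left, z up, the work surface at z = 0. Lengths are in m, angles in rad, forces in N, time in s.
With the tool pointing down it reaches from about 0.2 to 0.875 m from the base axis. Payload 3.4 kg.
Tool frame: the origin (TCP) lies midway between the tips of the shut fingers; the grasp point (between the pads) lies 19 mm behind it; z points along the fingers, y is the line along which they close (so a half turn about z gives the same grasp; the last joint's range is limited). The gripper opens to 94 mm and grips with 3 to 60 N. Pads are 16 mm wide; open, the fingers measure 119 mm over their backs; the gripper's body (75 mm by 177 mm) begins 78 mm behind the grasp point.
Start: joints at [-1.358, 0.276, 1.505, -0, 1.361, -0.121], TCP at [0.188, -0.543, 0.205] pointing down, gripper open.
Joint ranges: [-2.89, 2.89], [-0.75, 2.08], [0.22, 2.7], [-1.18, 4.32], [0.11, 2.71], [-2.7, 2.7]. Speed limits (rad/s): [2.57, 2.57, 3.14, 3.14, 3.14, 3.14].

### API

Orientations are given as a unit quaternion [x, y, z, w].
In Python, from rig import bot, capture, hand_in gives the robot as it stands.
- The arm moves only by the tool step_arm, never from a script. Its arguments are lists of equal length, an entry for each row: "slide": the shift along the tool's x, y, z in mm, a list of three; "spin": the turn about the tool's z in rad. A call has 1 to 5 rows; each row is the pose to reach, as a shift and turn from the pose commanded when the call began, along the tool's axes at that moment; what a row does not reach only later rows make up. A row lasts 1/10 s, in which the tool goes at most 50 mm and 8.59 degrees, less where a joint would pass 70% of its speed; a pose out of reach is approached as far as the arm can. A call with a gripper value outside its range is refused whole. "jaw" is the finger opening in mm, from 0 to 94, set as the call begins (left out, the last holds). The fingers move at their own pace and stop on an object; the grip force is fixed at half the most. Time passes only in rows, so rows that repeat a pose let the fingers close. It gives the time, the measured TCP pose, the force, the opening and the grip force at its end, in the units of the state.
- bot.get_obs(): the state, without advancing time (a new reading comes with each control period).
- capture(name): name is "scene" or "top"; returns a dict with "img" (480x640x3 uint8, blue, green, red), "range_z" (480x640 float32, m along the optical axis (not along the pixel's ray), 0 where there is no reading), "camera_matrix" (3x3 intrinsics, pixels), "world_from_camera" (4x4, takes a point from camera to world coordinates). Camera axes: x right, y down, z forward; pixel columns grow to the right and rows downward; lengths in m; the calibration is good to about 2 mm. A picture is of the moment at which its call begins.
- hand_in(): hands the job in; it is judged then, once.
The state is a dict: "time_s": time; "joint_pos": joint angles; "dq": joint speeds; "joint_torque": joint torques, N m; "eef_pos": TCP position; "tool_rot": TCP orientation; "contact_force": force on the tool from outside, world axes, zero at the start; "moment": the same for the moment, N m; "finger_gap": opening from 0.0 (shut) to 1.0 (fully open); "finger_force": force on a finger pad.
Only numpy, scipy, OpenCV 4.12 (cv2) and the standard library are available. Lean on these libraries where they do the work, as an engineer would, in place of code of your own. Each camera call takes 0.05 s, during which the arm holds its last target. There are 200 camera calls.

## Working session

There is one attempt and no reset: what is moved stays moved. The work goes in short steps, Python scripts to look and compute and a tool call to move; the robot and the scene stay as the last step left them, time stands still between calls to the robot, and variables do not carry over. Pictures are saved under pics/ and viewed, at most 10 in all, crops included, and the job is handed in when it is done.

Besides the shell and the picture viewer there is one more tool, called after "Call:" as name(argument=value, ...) on one line, values as JSON. step_arm: Moves the arm, as the interface text tells. Its arguments: {"type":"object","properties":{"slide":{"type":"array"},"spin":{"type":"array"},"jaw":{"type":"number"}},"required":["slide","spin"]}

```bash
ls; mkdir -p pics
python3 - <<'E'
from rig import bot,capture
import cv2,numpy as np
o=bot.get_obs();print({k:np.round(v,3) for k,v in o.items()})
for n in("scene","top"):
    c=capture(n);cv2.imwrite(f"pics/{n}0.png",c["img"]);np.savez(f"{n}0.npz",**c);print(n,np.round(c["camera_matrix"],1).tolist(),np.round(c["world_from_camera"],3).tolist())
E
```

```text
pics
{'time_s': np.float64(0.0), 'joint_pos': array([-1.358,  0.277,  1.506, -0.   ,  1.361, -0.121]), 'dq': array([ 0.   , -0.   ,  0.001, -0.002, -0.001,  0.   ]), 'joint_torque': array([-3.0000e-03, -4.0459e+01, -2.3723e+01,  7.0000e-02,  3.5000e-02,
       -0.0000e+00]), 'eef_pos': array([ 0.188, -0.543,  0.205]), 'tool_rot': array([ 0.986,  0.166, -0.   , -0.001]), 'contact_force': array([-0.113,  0.424, -0.381]), 'moment': array([-0.073,  0.018, -0.021]), 'finger_force': np.float64(0.0), 'finger_gap': np.float64(0.998)}
scene [[474.9, 0.0, 319.2], [0.0, 474.9, 244.6], [0.0, 0.0, 1.0]] [[-0.771, 0.512, -0.379, 0.898], [0.637, 0.621, -0.457, 0.325], [0.001, -0.594, -0.805, 0.634], [0.0, 0.0, 0.0, 1.0]]
top [[513.0, 0.0, 311.5], [0.0, 513.0, 241.9], [0.0, 0.0, 1.0]] [[0.007, -0.992, 0.125, 0.541], [-1.0, -0.006, 0.007, 0.023], [-0.007, -0.125, -0.992, 0.966], [0.0, 0.0, 0.0, 1.0]]
```

View pics/top0.png

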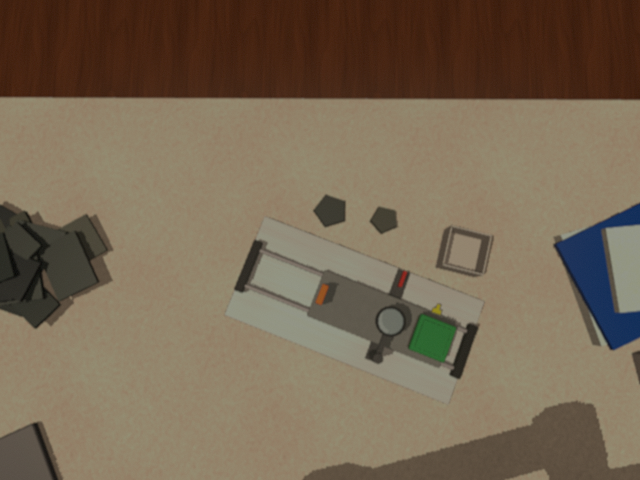

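View pics/scene0.png

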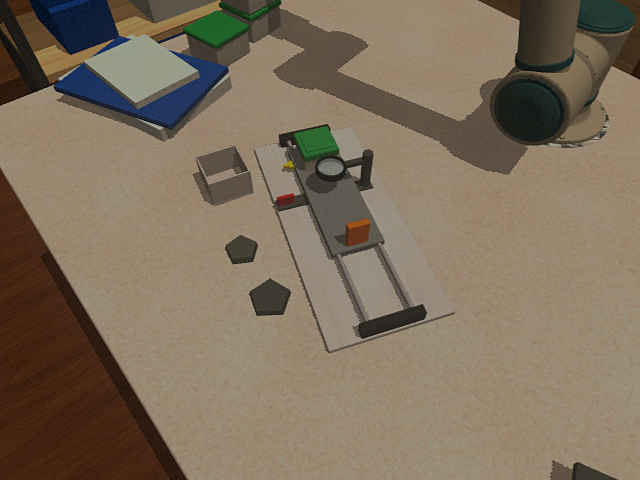

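The top view shows the lid at (433,338), the lens at (391,320), the handle at (322,293), the pointer at (437,309) and the red mark at (403,280). The slates and tub are up the image, on the guide's +x side. The scene view agrees. Next I'll fit the guide pose.

```bash
cat > h.py <<'E'
import cv2,numpy as np
def pts(c,m):
    v,u=np.nonzero(m&(c["range_z"]>0));z=c["range_z"][v,u];K=c["camera_matrix"];T=c["world_from_camera"]
    p=np.c_[(u-K[0,2])/K[0,0]*z,(v-K[1,2])/K[1,1]*z,z]
    return p@T[:3,:3].T+T[:3,3],u,v
def masks(c):
    h=cv2.cvtColor(c["img"],cv2.COLOR_BGR2HSV);H,S,V=[h[...,i].astype(int) for i in range(3)]
    ok=(S>140)&(V>70)
    return {"lid":ok&(H>45)&(H<80),"handle":ok&(H>6)&(H<17),"pointer":ok&(H>20)&(H<35),"mark":ok&((H<4)|(H>174))}
E
python3 - <<'E'
from h import *
W={}
for n in("top","scene"):
    c=dict(np.load(n+"0.npz"))
    for k,m in masks(c).items():
        p,u,v=pts(c,m)
        s=(np.abs(p[:,0]-.4)<.25)&(np.abs(p[:,1])<.3)&(p[:,2]<.12)&(p[:,2]>0.005)
        if k=="lid":s&=p[:,2]>.045
        p=p[s];W[n,k]=p
        if len(p):
            print(n,k,len(p),"px",u[s].mean().round(),v[s].mean().round(),"mean",p.mean(0).round(4),"med",np.median(p,0).round(4),"z5-95",np.percentile(p[:,2],[5,95]).round(4))
    r=cv2.minAreaRect((W[n,"lid"][:,:2]*1000).astype(np.float32));print("lidrect",r)
    p,u,v=pts(c,c["range_z"]>0)
    g=cv2.cvtColor(c["img"],cv2.COLOR_BGR2HSV)
    s=(p[:,2]>.006)&(p[:,2]<.016)&(np.abs(p[:,0]-.4)<.2)&(np.abs(p[:,1])<.25)&(g[v,u,1]<60)&(g[v,u,2]>100)
    r=cv2.minAreaRect((p[s,:2]*1000).astype(np.float32));print("board",s.sum(),r)
E
```

```text
top lid 780 px 431.0 337.0 mean [ 0.4899 -0.1771  0.0684] med [ 0.4903 -0.1764  0.0684] z5-95 [0.0655 0.0716]
top handle 140 px 322.0 294.0 mean [0.5628 0.0108 0.0721] med [0.5625 0.0106 0.0743] z5-95 [0.0693 0.0766]
top pointer 54 px 437.0 310.0 mean [ 0.5368 -0.1982  0.0243] med [ 0.5362 -0.199   0.0246] z5-95 [0.0213 0.0275]
top mark 58 px 402.0 279.0 mean [ 0.5919 -0.1356  0.0296] med [ 0.5919 -0.1352  0.0304] z5-95 [0.0254 0.0336]
lidrect ((489.35968017578125, -179.0376434326172), (62.022212982177734, 59.79133987426758), 68.92977905273438)
board 10684 ((539.6701049804688, -49.45391845703125), (440.185546875, 199.47447204589844), 69.00463104248047)
scene lid 712 px 316.0 141.0 mean [ 0.4916 -0.1759  0.0689] med [ 0.4918 -0.1756  0.069 ] z5-95 [0.0665 0.0711]
scene handle 502 px 357.0 232.0 mean [0.5662 0.016  0.0587] med [0.5666 0.0164 0.0609] z5-95 [0.033  0.0758]
scene pointer 56 px 289.0 165.0 mean [ 0.5387 -0.1961  0.0244] med [ 0.5383 -0.1968  0.0249] z5-95 [0.0199 0.0271]
scene mark 106 px 285.0 199.0 mean [ 0.5944 -0.1331  0.026 ] med [ 0.5943 -0.1331  0.0281] z5-95 [0.0151 0.0328]
lidrect ((490.65753173828125, -177.3419952392578), (66.73655700683594, 62.55662536621094), 68.00800323486328)
board 8386 ((539.810302734375, -47.84062194824219), (440.4222412109375, 199.65814208984375), 68.90200805664062)
```

Call:
step_arm(slide=[[40,-24.5,7],[80,-49,14],[120,-73.5,21],[160,-98,28],[200,-122.5,35]], spin=[0,0,0,0,0], jaw=0)

```text
time_s: 0.6
eef_pos: [0.3379, -0.3603, 0.1699]
tool_rot: [0.986, 0.166, -0.0, -0.0]
contact_force: [0.5, -1.4, 1.6]
finger_gap: 0.614
finger_force: 0.0
```

Call:
step_arm(slide=[[40,-24.5,7],[80,-49,14],[120,-73.5,21],[160,-98,28],[202,-122.5,35]], spin=[0,0,0,0,0])

```text
time_s: 1.1
eef_pos: [0.4885, -0.1784, 0.135]
tool_rot: [0.986, 0.166, -0.0, 0.0]
contact_force: [1.0, -1.2, 0.1]
finger_gap: 0.185
finger_force: 0.0
```

Call:
step_arm(slide=[[0,0,0],[0,0,0],[0,0,0]], spin=[0,0,0])

```text
time_s: 1.4
eef_pos: [0.4872, -0.1809, 0.1354]
tool_rot: [0.986, 0.166, -0.0, 0.0]
contact_force: [-1.2, 0.4, 0.0]
finger_gap: 0.002
finger_force: 0.0
```

Call:
step_arm(slide=[[2,0,25],[3,0,45],[3,0,58],[3,0,62],[3,0,63]], spin=[0,0,0,0,0])

```text
time_s: 1.9
eef_pos: [0.49, -0.1804, 0.0724]
tool_rot: [0.986, 0.165, -0.0, -0.0]
contact_force: [-1.0, -0.2, 0.3]
finger_gap: 0.007
finger_force: 0.0
```

Call:
step_arm(slide=[[0,0,2],[0,0,4],[0,0,6],[0,0,8],[0,0,9]], spin=[0,0,0,0,0])

```text
time_s: 2.4
eef_pos: [0.4913, -0.1799, 0.0647]
tool_rot: [0.986, 0.166, 0.001, 0.001]
contact_force: [-1.9, -0.5, 5.4]
finger_gap: 0.008
finger_force: 2.9
```

Call:
step_arm(slide=[[0,0,1],[0,0,2],[0,0,3],[0,0,4],[0,0,4]], spin=[0,0,0,0,0])

```text
time_s: 2.9
eef_pos: [0.4912, -0.1799, 0.0607]
tool_rot: [0.986, 0.166, 0.0, 0.001]
contact_force: [-1.4, -2.0, 4.6]
finger_gap: 0.006
finger_force: 2.3
```

Call:
step_arm(slide=[[0,0,1],[0,0,1],[0,0,1]], spin=[0,0,0])

```text
time_s: 3.2
eef_pos: [0.4913, -0.1799, 0.0601]
tool_rot: [0.986, 0.166, 0.001, 0.001]
contact_force: [-2.6, -0.6, 8.8]
finger_gap: 0.006
finger_force: 4.2
```

Call:
step_arm(slide=[[0,0,1],[0,0,1],[0,0,1]], spin=[0,0,0])

```text
time_s: 3.5
eef_pos: [0.4913, -0.18, 0.06]
tool_rot: [0.986, 0.167, 0.001, 0.001]
contact_force: [-3.4, 0.3, 14.7]
finger_gap: 0.001
finger_force: 7.2
```

Call:
step_arm(slide=[[0,0,1],[0,0,1],[0,0,1]], spin=[0,0,0])

```text
time_s: 3.8
eef_pos: [0.4913, -0.18, 0.0599]
tool_rot: [0.986, 0.167, 0.001, 0.001]
contact_force: [-5.2, 1.3, 19.9]
finger_gap: 0.008
finger_force: 10.2
```

The lid is at its hard stop: TCP z is 0.060 and the force rises with no further motion. Next is the handle.

Call:
step_arm(slide=[[0,0,-25],[0,0,-70],[26,-31,-74],[52,-62,-74],[78,-93,-74]], spin=[0,0,0.1,0.24,0.38])

```text
time_s: 4.3
eef_pos: [0.5349, -0.0648, 0.1316]
tool_rot: [1.0, -0.027, 0.001, 0.0]
contact_force: [0.3, -1.0, 0.2]
finger_gap: 0.002
finger_force: 0.0
```

Run:
```python
from h import *
from rig import capture,bot
o=bot.get_obs();print(o["eef_pos"],o["tool_rot"],o["joint_pos"])
for n in("top","scene"):
    c=capture(n);np.savez(n+"1.npz",**c)
    for k,m in masks(c).items():
        p,u,v=pts(c,m);s=(np.abs(p[:,0]-.4)<.25)&(np.abs(p[:,1])<.3)&(p[:,2]<.1)&(p[:,2]>0.045*(k=="lid"))
        p=p[s]
        if len(p):print(n,k,len(p),p.mean(0).round(4),np.median(p,0).round(4))
from scipy.spatial.transform import Rotation as R
A=R.from_quat(o["tool_rot"]).as_matrix();a=np.arctan2(A[1,1],A[0,1]);print("spin to go",a-np.radians(-111.05),"slide",A.T@(np.array([.563,.0121,.036])-o["eef_pos"])*1000)
```

```text
[ 0.53487758 -0.06479089  0.13157815] [ 9.99646654e-01 -2.65516022e-02  1.22771821e-03  2.70421940e-04] [-2.49723220e-01  2.73280523e-01  1.70192475e+00  1.74305006e-05
  1.16387313e+00  1.37417572e+00]
scene lid 553 [ 0.4974 -0.1696  0.0594] [ 0.4985 -0.1681  0.0596]
scene handle 515 [0.5664 0.0156 0.0586] [0.5663 0.0161 0.0601]
scene pointer 50 [ 0.5391 -0.1966  0.0239] [ 0.5387 -0.1972  0.0246]
scene mark 62 [ 0.598  -0.1347  0.0267] [ 0.6009 -0.1352  0.0296]
spin to go 0.3142817328281744 slide [ 23.76505138 -78.32079335  95.59988676]
```

The lid height now reads 0.0595, so it is home.

Call:
step_arm(slide=[[10,-32,0],[20,-64,0],[24,-78,0],[24,-78,0],[24,-78,0]], spin=[0.12,0.24,0.314,0.314,0.314], jaw=50)

```text
time_s: 4.9
eef_pos: [0.5613, 0.0104, 0.1304]
tool_rot: [0.984, -0.178, -0.0, 0.0]
contact_force: [-0.9, -0.3, -0.7]
finger_gap: 0.393
finger_force: 0.0
```

Run:
```python
from h import *
from rig import bot
o=bot.get_obs();print(o["eef_pos"],o["finger_gap"],o["joint_pos"])
from scipy.spatial.transform import Rotation as R
A=R.from_quat(o["tool_rot"]).as_matrix();a=np.arctan2(A[1,1],A[0,1]);print("spin to go",a-np.radians(-111.05),"slide",A.T@(np.array([.563,.0121,.038])-o["eef_pos"])*1000)
```

```text
[0.56125954 0.01040821 0.13039287] 0.3929029618887111 [-1.04719842e-01  3.07870257e-01  1.65347916e+00 -1.05587858e-03
  1.18054367e+00  1.82386215e+00]
spin to go 0.010007988069560936 slide [ 1.04296093 -2.28803554 92.39053873]
```

Call:
step_arm(slide=[[1,-2,10],[1,-2,40],[1,-2,65],[1,-2,85],[1,-2,92]], spin=[0.01,0.01,0.01,0.01,0.01], jaw=50)

```text
time_s: 5.4
eef_pos: [0.561, 0.0117, 0.0358]
tool_rot: [0.983, -0.184, -0.002, 0.0]
contact_force: [-0.6, -0.1, -0.2]
finger_gap: 0.535
finger_force: 0.0
```

Call:
step_arm(slide=[[0,0,0],[0,0,0],[0,0,0],[0,0,0],[0,0,0]], spin=[0,0,0,0,0], jaw=0)

```text
time_s: 5.9
eef_pos: [0.5637, 0.0126, 0.0392]
tool_rot: [0.983, -0.184, 0.001, -0.0]
contact_force: [0.2, -1.2, -0.9]
finger_gap: 0.141
finger_force: 0.0
```

Call:
step_arm(slide=[[0,0,0],[0,0,0],[0,0,0]], spin=[0,0,0])

```text
time_s: 6.2
eef_pos: [0.5635, 0.0121, 0.0391]
tool_rot: [0.983, -0.184, 0.001, 0.0]
contact_force: [-1.1, -2.6, 5.9]
finger_gap: 0.129
finger_force: 30.0
```

Call:
step_arm(slide=[[0,-5,0],[0,-12,0],[0,-20,0],[0,-28,0],[0,-35,0]], spin=[0,0,0,0,0])

```text
time_s: 6.7
eef_pos: [0.5756, 0.0437, 0.0391]
tool_rot: [0.983, -0.184, 0.0, 0.002]
contact_force: [-3.4, -6.8, 6.2]
finger_gap: 0.128
finger_force: 30.0
```

Call:
step_arm(slide=[[0,-8,0],[0,-16,0],[0,-24,0],[0,-32,0],[0,-38,0]], spin=[0,0,0,0,0])

```text
time_s: 7.2
eef_pos: [0.5889, 0.0785, 0.0391]
tool_rot: [0.983, -0.183, -0.0, 0.002]
contact_force: [-3.5, -8.7, 7.6]
finger_gap: 0.128
finger_force: 30.0
```

Call:
step_arm(slide=[[0,0,0],[0,0,0],[0,0,0],[0,0,0]], spin=[0,0,0,0])

```text
time_s: 7.6
eef_pos: [0.589, 0.0786, 0.0391]
tool_rot: [0.983, -0.184, -0.0, 0.002]
contact_force: [-3.9, -7.2, 7.2]
finger_gap: 0.125
finger_force: 30.0
```

```bash
cat > m.py <<'E'
from h import *
from rig import capture,bot
import sys
t=sys.argv[1];gy=np.array([.3588,.9334]);gx=np.array([.9334,-.3588]);c0=np.array([.5397,-.0486])
o=bot.get_obs();print("tcp",o["eef_pos"],"from start",(o["eef_pos"][:2]-[.5635,.0121])@gy)
for n in("top","scene"):
    c=capture(n);img=c["img"]
    uv=[]
    for k,m in masks(c).items():
        p,u,v=pts(c,m);s=(np.abs(p[:,0]-.45)<.25)&(np.abs(p[:,1])<.3)&(p[:,2]<.1)&(p[:,2]>0.045*(k=="lid"))
        p=p[s]
        if len(p):
            q=p[:,:2]-c0;y=q@gy;x=q@gx
            print(n,k,len(p),"x",x.mean().round(4),np.percentile(x,[2,98]).round(4),"y",y.mean().round(4),np.percentile(y,[2,98]).round(4),"z",p[:,2].mean().round(4))
            if k in("pointer","mark"):uv+=[(u[s].mean(),v[s].mean())]
    if uv:
        a,b=np.mean(uv,0).astype(int);cv2.imwrite(f"pics/{n}{t}.png",cv2.resize(img[b-30:b+30,a-40:a+40],(800,600),interpolation=cv2.INTER_CUBIC));print("crop origin",a-40,b-30)
E
python3 m.py 2
```

```text
tcp [0.58902203 0.07861155 0.03914009] from start 0.07123918376727226
top lid 77 x 0.0245 [0.0146 0.0299] y -0.0588 [-0.0921 -0.0385] z 0.058
top pointer 61 x 0.0521 [0.0453 0.0623] y -0.069 [-0.0766 -0.0619] z 0.0239
top mark 51 x 0.0768 [0.0666 0.0911] y -0.0624 [-0.0685 -0.0593] z 0.029
crop origin 360 257
scene lid 154 x 0.0222 [0.002  0.0318] y -0.052 [-0.0908 -0.0351] z 0.058
scene handle 195 x 0.015 [0.0063 0.0183] y 0.1375 [0.1317 0.1435] z 0.0584
scene pointer 65 x 0.0522 [0.0455 0.0613] y -0.0675 [-0.0767 -0.0594] z 0.0239
scene mark 112 x 0.08 [0.0673 0.0954] y -0.0591 [-0.0638 -0.0566] z 0.0257
crop origin 253 165
```

View pics/top2.png

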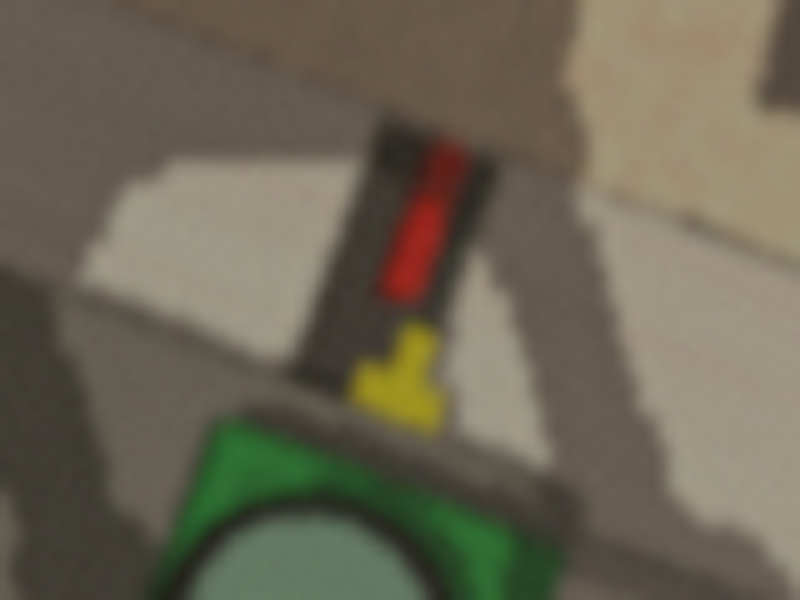

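View pics/scene2.png

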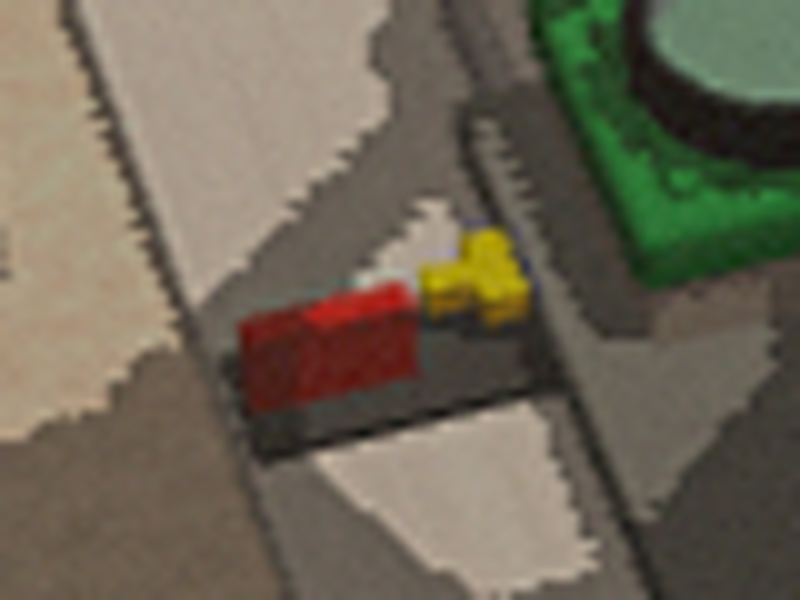

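The pointer is about 6–8 mm short of the mark in both crops: in the top crop the tip is at (421,328) and the mark's inner end at (404,297). I'll pin down the mark by fitting its known box shape to the start images.

```bash
cat > fit.py <<'E'
from h import *
from scipy.optimize import minimize
import itertools
gy=np.array([.3588,.9334]);gx=np.array([.9334,-.3588])
cen={"top":np.array([.5397,-.0495]),"scene":np.array([.5398,-.0478])} # per-camera board centre
def fit(c,c0,m,hw,z0,z1,L,g):
    T=np.linalg.inv(c["world_from_camera"]);K=c["camera_matrix"];S=8
    p,u,v=pts(c,m);a,b=int(u.mean())-25,int(v.mean())-25
    t=cv2.resize(m[b:b+50,a:a+50].astype(np.float32),None,fx=S,fy=S,interpolation=cv2.INTER_NEAREST)
    def cost(q):
        P=np.array([[*(c0+gx*(q[1]/1e3+i*L)+gy*(q[0]/1e3+j*hw)),k] for i,j,k in itertools.product((0,1),(-1,1),(z0,z1))])
        w=(P@T[:3,:3].T+T[:3,3])@K.T;w=((w[:,:2]/w[:,2:]-[a,b]+.5)*S)
        r=np.zeros_like(t);cv2.fillConvexPoly(r,cv2.convexHull(w.round().astype(np.int32)),1)
        return np.abs(r-t).sum()/S**2
    best=min(((cost((y,x)),y,x) for y in np.arange(g[0]-8,g[0]+8,.5) for x in np.arange(g[1]-6,g[1]+6,1)))
    return best
if __name__=="__main__":
  for n in("top","scene"):
    c=dict(np.load(n+"0.npz"));M=masks(c)["mark"]
    h=cv2.cvtColor(c["img"],cv2.COLOR_BGR2HSV).astype(int)
    M=(h[...,1]>120)&(h[...,2]>50)&((h[...,0]<6)|(h[...,0]>172))
    p,u,v=pts(c,M);k=(np.abs(p[:,:2]-[.593,-.134]).max(1)<.04);m=np.zeros_like(M);m[v[k],u[k]]=1
    p=p[k];q=p[:,:2]-cen[n];tp=p[:,2]>.028
    print(n,k.sum(),"topface y",(q[tp]@gy).mean(),"all y",(q@gy).mean(),"fit",fit(c,cen[n],m,.003,.013,.031,.03,(-61,66)))
    # check: pointer tip, known y=-140
    P=masks(c)["pointer"];p,u,v=pts(c,P);k=np.abs(p[:,:2]-[.538,-.197]).max(1)<.03;q=p[k,:2]-cen[n]
    x=q@gx;print(" pointer y",(q@gy).mean(),"tip part y",(q@gy)[x>.054].mean())
E
python3 fit.py
```

```text
top 84 topface y -0.06147549886473801 all y -0.06198383608830194 fit (np.float32(13.078125), np.float64(-62.5), np.int64(66))
 pointer y -0.1398469500438033 tip part y -0.14068967190927215
scene 164 topface y -0.06082369895231617 all y -0.05993310249732048 fit (np.float32(18.671875), np.float64(-62.5), np.int64(66))
 pointer y -0.1387866188494117 tip part y -0.13831952642231712
```

Call:
step_arm(slide=[[0,-3,0],[0,-6,0],[0,-6.5,0],[0,-6.5,0],[0,-6.5,0]], spin=[0,0,0,0,0])

```text
time_s: 8.2
eef_pos: [0.5913, 0.0845, 0.0392]
tool_rot: [0.983, -0.184, -0.0, 0.002]
contact_force: [-2.5, -8.4, 7.5]
finger_gap: 0.126
finger_force: 30.0
```

```bash
python3 m.py 3
python3 - <<'E'
from fit import *
from rig import capture
for n in("top","scene"):
    c=capture(n);h=cv2.cvtColor(c["img"],cv2.COLOR_BGR2HSV).astype(int)
    R=(h[...,1]>120)&(h[...,2]>35)&((h[...,0]<6)|(h[...,0]>172));Y=masks(c)["pointer"]
    for nm,M in(("mark",R),("ptr",Y)):
        p,u,v=pts(c,M);q=p[:,:2]-cen[n];x,y=q@gx,q@gy
        k=(np.abs(y+.062)<.03)&(x>.03)&(x<.11);m=np.zeros_like(M);m[v[k],u[k]]=1
        z=p[k,2];hi=z>np.percentile(z,50)
        print(n,nm,k.sum(),"top y",(y[k][hi]).mean(),"z",z[hi].mean(), fit(c,cen[n],m,.003,.013,.031,.03,(-61,66)) if nm=="mark" else ("tip",y[k][x[k]>.055].mean(),np.percentile(x[k],[1,99])))
E
```

```text
tcp [0.59126267 0.08447433 0.03915784] from start 0.07751544530844744
top lid 120 x 0.0203 [0.0016 0.03  ] y -0.0418 [-0.0838 -0.0322] z 0.058
top handle 2 x 0.0742 [0.0661 0.0824] y -0.0663 [-0.0678 -0.0647] z 0.014
top pointer 66 x 0.0526 [0.0452 0.0622] y -0.0633 [-0.0705 -0.0556] z 0.0237
top mark 52 x 0.0776 [0.0667 0.0913] y -0.0622 [-0.0654 -0.0595] z 0.0295
crop origin 359 256
scene lid 206 x 0.0193 [-0.0008  0.0319] y -0.0425 [-0.084  -0.0289] z 0.058
scene handle 193 x 0.0143 [0.0062 0.0184] y 0.1457 [0.138  0.1497] z 0.0589
scene pointer 66 x 0.0523 [0.0454 0.0615] y -0.0607 [-0.0696 -0.0532] z 0.0242
scene mark 107 x 0.0795 [0.0671 0.0949] y -0.0591 [-0.064  -0.0566] z 0.0252
crop origin 253 166
top mark 78 top y -0.06126972407854721 z 0.03103891519551801 (np.float32(15.140625), np.float64(-62.5), np.int64(65))
top ptr 67 top y -0.06157145747439622 z 0.025979757910961243 ('tip', np.float64(-0.06303606028726137), array([0.04486171, 0.06245787]))
scene mark 163 top y -0.060397869037713825 z 0.030043191076375816 (np.float32(19.671875), np.float64(-62.5), np.int64(66))
scene ptr 67 top y -0.06162553306812674 z 0.02577071387785248 ('tip', np.float64(-0.06171988865857373), array([0.04536714, 0.06183689]))
```

View pics/top3.png

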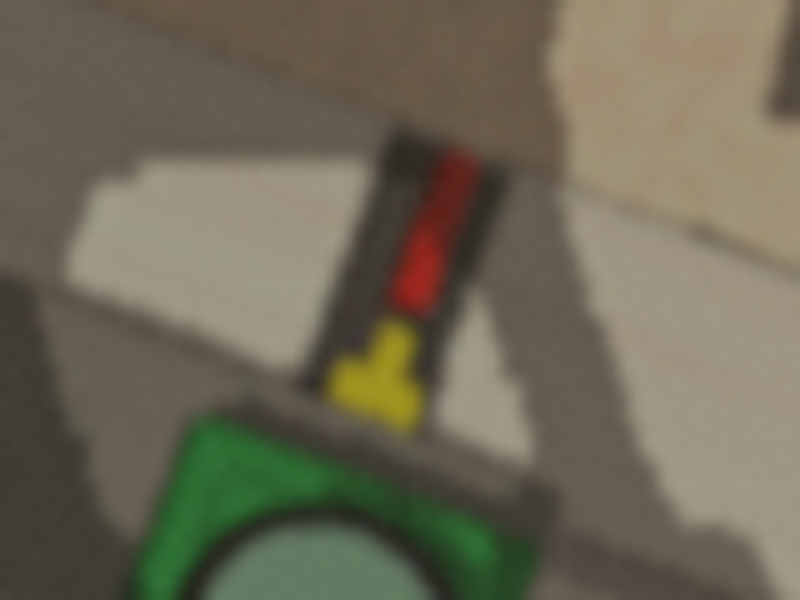

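View pics/scene3.png

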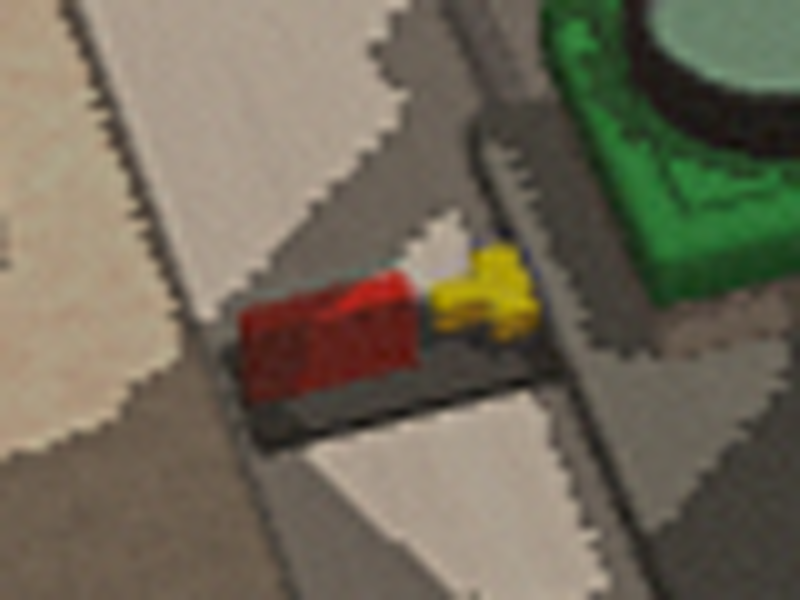

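Both crops show the tip pointing along the mark: the tip is at (398,328), and the mark's axis extended and corrected for height passes at about (399,328). The numbers leave at most 1 mm, so I'll nudge 0.5 mm and settle.

Call:
step_arm(slide=[[0,-0.5,0],[0,-0.5,0],[0,-0.5,0],[0,-0.5,0],[0,-0.5,0]], spin=[0,0,0,0,0])

```text
time_s: 8.9
eef_pos: [0.5914, 0.0848, 0.0391]
tool_rot: [0.983, -0.184, -0.0, 0.002]
contact_force: [-3.5, -7.8, 7.2]
finger_gap: 0.127
finger_force: 30.0
```

Call:
step_arm(slide=[[0,0,0],[0,0,0],[0,0,0],[0,0,0],[0,0,0]], spin=[0,0,0,0,0])

```text
time_s: 9.4
eef_pos: [0.5914, 0.0848, 0.0391]
tool_rot: [0.983, -0.184, -0.0, 0.002]
contact_force: [-2.7, -9.0, 7.5]
finger_gap: 0.121
finger_force: 30.0
```

```bash
python3 m.py 4 | grep -E "tcp|pointer|mark"; python3 -c "
from rig import hand_in
print(hand_in())"
```

```text
tcp [0.59138968 0.08478976 0.0391475 ] from start 0.07785544267190948
top pointer 67 x 0.0524 [0.0453 0.0628] y -0.063 [-0.0704 -0.0553] z 0.0231
top mark 45 x 0.0766 [0.0665 0.0924] y -0.0623 [-0.0657 -0.0593] z 0.0289
scene pointer 67 x 0.0523 [0.0455 0.0615] y -0.0602 [-0.0701 -0.0526] z 0.0242
scene mark 115 x 0.0797 [0.0663 0.0953] y -0.0591 [-0.0635 -0.0569] z 0.025
the job is handed in; nothing more can be done
None
```

I pressed the lid fully home first, then pulled the carriage out about 78 mm. The gripper is still holding the handle, with the pointer steady and within about 1 mm of the red mark by the camera measurements. The job was handed in at about 9.5 s; no verdict came back.

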